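# Seat a roller in the V of a gauge fixture

## Robot

A 7-joint arm with a two-finger parallel gripper is mounted at the origin on the work surface. World frame = base frame: x ahead of the robot, y to its left, z up, the work surface at z = 0. Lengths are in mm, angles in rad, forces in N, time in s.
With the tool pointing down it reaches from about 400 to 850 mm from the base axis. Payload 4.5 kg.
Tool frame: the origin (TCP) lies on the centre line of the jaws, within the pads' length; the fingertips stand bot.nose_length ahead of it and the grasp point (between the pads) lies 2 mm behind it (bot.nose_length is the distance from the TCP to the fingertips, in mm); z points along the fingers, x is the direction in which the jaws open and shut, and the axes are right-handed (so a half turn about z gives the same grasp; the last joint's range is limited). The gripper opens to 88 mm and grips with 3 to 60 N. Pads are 18 mm wide; open, the fingers measure 123 mm over their backs; the gripper's body (75 mm by 187 mm) begins 45 mm behind the grasp point.
Start: joints at [-1.092, 0.689, -0.195, 1.565, 0.157, 0.902, -0.215], TCP at [268.908, 564.217, 255.743] pointing down, gripper open.
Joint ranges: [-3.01, 3.01], [-0.46, 2.08], [-1.47, 1.51], [0.13, 2.56], [-1, 4.14], [0.04, 2.09], [-2.66, 2.66]. Speed limits (rad/s): [2.57, 2.57, 3.14, 3.14, 3.14, 3.14, 3.14].

## Interface

Orientations are given as a unit quaternion [w, x, y, z].
In Python, from plant import bot gives the robot as it stands.
- The arm moves only by the tool drive_tool, never from a script. Its argument "rows" is a list of rows, each an object of numbers: "tx", "ty", "tz": the shift along the world's x, y, z in m; "ax", "ay", "az": the turn, a rotation vector about the world's x, y, z in degrees; "grip": the closure, from -1 (fully open) to 1 (shut). A call has 1 to 8 rows; each row shifts and turns the pose as measured when the row begins; what a row does not reach is not made up. A row lasts 1/10 s, in which the tool goes at most 50 mm and 8.59 degrees, less where a joint would pass 70% of its speed; a pose out of reach is approached as far as the arm can. A call with a gripper value outside its range is refused whole. The fingers move at their own pace and stop on an object; "force" is the grip in N (left out, the last holds). Time passes only in rows, so rows that do not move let the fingers close. It gives the time, the measured TCP pose, the force and the opening at its end, in the units of the state.
- bot.state(): the state, without advancing time (a new reading comes with each control period).
- bot.read_camera(name): name is "scene" or "top"; returns the picture (400x640x3 uint8, red, green, blue); there is no depth.
- bot.camera_info(name): a dict with "mtx" (3x3 intrinsics, pixels), "D" ([k1, k2, p1, p2, k3] as OpenCV has them; the pictures are not rectified), "R" (3x3) and "t" (3): a world point X has camera coordinates R X + t. Camera axes: x right, y down, z forward; pixel columns grow to the right and rows downward; lengths in mm; the calibration is good to about 2 mm. A picture is of the moment at which its call begins. camera_info takes no time and is no camera call.
- bot.hand_in(): hands the job in, once; it reports no verdict.
The state is a dict: "clock": time; "q": joint angles; "joint_vel": joint speeds; "tau": joint torques, N m; "tool_pos": TCP position; "tcp_rot": TCP orientation; "contact_force": force on the tool from outside, world axes, zero at the start; "wrist_torque": the same for the moment, N m; "finger_gap": opening from 0.0 (shut) to 1.0 (fully open).
Only numpy, scipy, OpenCV 4.12 (cv2) and the standard library are available. Lean on these libraries where they do the work, as an engineer would, in place of code of your own. Each camera call takes 0.05 s, during which the arm holds its last target.

## Task

Stand the thick roller upright on the gauge fixture's plate, a few centimetres short of the V, and let go of it. Then push it along the plate into the V until it sits centred, press it home steadily with about 10 N for a second so that both faces share the load (feel for no sideways force; 15 N would mar the faces), and leave it standing there. Leave the other things on the bench alone.

Things in the scene. Friction and masses are not known exactly. Their poses are not given: they have to be found in the camera images.
- fixture: Gauge fixture, fixed: dark steel plate 250 x 110 mm, 10 mm thick, carrying a bright steel V-block with a low dial gauge behind it. Origin on the bench, on the plate's centre line, below the axis that a seated roller has when the V-block stands at mid-travel; x points level along the plate into the V (the push direction, roughly away from the robot), y left, z up. Plate: x -100 to +150, y -55 to +55 mm.
- seat_mid (a point): Point on the plate's top, 10 mm above the fixture's origin, axes alike. The V-block is clamped rigidly but each time elsewhere along the plate's slots: a seated roller's axis is on the centre line, 0 to 15 mm either side of this point along x; not measured, to be felt or seen. From that axis the V (90 degrees, opens to -x) has its root 28 mm ahead, its 62 mm wide mouth 3 mm behind.
- plate_front (a point): Point on the plate's top in the middle of its bare front part, on the centre line 50 mm before seat_mid, axes as the fixture's. The V-block stands 50 mm above the plate; its two upright faces are 44 mm long, ground and oiled like the plate: slippery and unyielding, so pressing a few mm too far jams the roller. Push low, 10 to 25 mm above the plate, or the roller may tip.
- roller: The thick roller: plain solid steel-skinned cylinder, 40 mm in diameter, 50 mm high, with a dark bore mark on top and a thin dark ring 40 mm up; 0.2 to 0.45 kg. Stands upright and loose on the bench. Origin at the centre of its underside, z along its axis.
- slim_roller: The slim roller, a bystander: same look and height (50 mm) but 24 mm in diameter. Stands loose. Origin at the centre of its underside.
- bin: Bystander: open blue bin, 160 x 100 mm, 70 mm high, with small parts. Origin at the centre of its underside.
- carton: Bystander: closed cardboard carton, 120 x 90 mm, 60 mm high. Origin at the centre of its underside.
- wrench: Bystander: flat steel wrench, 150 mm long, lying on the bench. Origin at the middle of its underside.
There are look-alikes about, which are no part of the job. Leave any brown, green or orange look-alike of the roller alone.

How it is judged (in metres and radians):
On the way, in this order (a step that is already met when the one before it is completed fails the run):
1. the thick roller stands upright and let go on the fixture's plate, in front of the V and at least 10 mm short of being seated (horizontal distance between roller and v_face_left above 0.033 m and horizontal distance between roller and v_face_right above 0.033 m and x of roller in the frame of seat_mid between -0.09 and 0.01 m and y of roller in the frame of seat_mid between -0.03 and 0.03 m and z of roller in the frame of seat_mid between -0.003 and 0.003 m and angle between roller's own z axis and vertical below 0.05 rad and contact force between the fingers and roller below 0.2 N and linear speed of roller below 0.01 m/s), for 0.2 s.
2. the roller is seated in the V and pressed with at least 2 N against each of the two faces at the same time for 0.4 s (contact force between roller and v_face_left above 2 N and contact force between roller and v_face_right above 2 N and horizontal distance between roller and v_face_left below 0.028 m and horizontal distance between roller and v_face_right below 0.028 m and y of roller in the frame of seat_mid between -0.002 and 0.002 m and angle between roller's own z axis and vertical below 0.05 rad), for 0.4 s.
At the end, for the whole second after the job is handed in: The thick roller, first let go on the plate short of the V and then pressed on both V faces (2 N or more each for 0.4 s, never over 12 N on either), stands upright (0.03 rad) on the plate against both faces (gap under 2 mm), within 2 mm of the centre line, at rest and released (horizontal distance between roller and v_face_left below 0.028 m and horizontal distance between roller and v_face_right below 0.028 m and y of roller in the frame of seat_mid between -0.002 and 0.002 m and z of roller in the frame of seat_mid between -0.003 and 0.003 m and angle between roller's own z axis and vertical below 0.03 rad and linear speed of roller below 0.01 m/s and contact force between the fingers and roller below 0.1 N); the robot touches nothing.
It fails at once if the roller is jammed against a V face with more than 12 N (contact force between roller and v_face_left above 12 N or contact force between roller and v_face_right above 12 N).
It fails at once if the roller is toppled (angle between roller's own z axis and vertical above 0.6 rad).
It fails at once if a bystander (slim roller, bin, carton or wrench) is moved more than 15 mm (distance of any of slim_roller, bin, carton, wrench from where it was at the start of the episode above 0.015 m).
It also fails if it takes over 67 s, if anything falls off the work surface, if the arm or the gripper's body presses on something with over 40 N, if the wrist force passes 120 N, or if a joint passes its speed limit or range.

## Working session

There is one attempt and no reset: what is moved stays moved. The work goes in short steps, Python scripts to look and compute and a tool call to move; the robot and the scene stay as the last step left them, time stands still between calls to the robot, and variables do not carry over. Pictures are saved under pics/ and viewed, and the job is handed in when it is done.

Besides the shell and the picture viewer there is one more tool, called after "Call:" as name(argument=value, ...), one argument or row to a line, values as JSON. drive_tool: Moves the arm, as the interface text tells. Its arguments: {"type":"object","properties":{"rows":{"type":"array"},"force":{"type":"number"}},"required":["rows"]}

```bash
ls; mkdir -p pics; python3 - <<'E'
from plant import bot
import cv2
for n in("scene","top"):
    im=bot.read_camera(n); cv2.imwrite(f"pics/{n}0.png",im[:,:,::-1])
    i=bot.camera_info(n); print(n,i)
print(bot.state(),bot.nose_length)
E
```

```text
pics
scene {'mtx': array([[505.83659007,   0.        , 319.82617802],
       [  0.        , 505.83659007, 189.61268094],
       [  0.        ,   0.        ,   1.        ]]), 'D': array([-0.09343535,  0.        ,  0.        ,  0.        ,  0.        ]), 'R': array([[-0.68762085,  0.72577199, -0.02079898],
       [ 0.50099922,  0.45354024, -0.73708957],
       [-0.52552579, -0.51725843, -0.67547492]]), 't': array([ 380.57297037, -257.30110926, 1595.14561833])}
top {'mtx': array([[380.24206849,   0.        , 319.37324933],
       [  0.        , 380.24206849, 207.6634814 ],
       [  0.        ,   0.        ,   1.        ]]), 'D': array([-0.08146875,  0.        ,  0.        ,  0.        ,  0.        ]), 'R': array([[-0.00770239, -0.99961007, -0.02683994],
       [-0.98283151,  0.01251573, -0.18408034],
       [ 0.18434448,  0.02496128, -0.98254468]]), 't': array([  18.22284693,  534.63332273, 1079.9465434 ])}
{'clock': 0.1, 'q': array([-1.09217629,  0.68988397, -0.19446526,  1.56623184,  0.15730652,
        0.90245742, -0.21510165]), 'joint_vel': array([ 0.00051509, -0.00164566,  0.00190645, -0.00448925, -0.00159314,
        0.00225926,  0.00047667]), 'tau': array([-3.03228226e-03, -5.28505862e+01, -1.27148129e+00, -1.53838348e+01,
       -5.25992329e-02,  2.02444724e-03,  5.35813808e-05]), 'tool_pos': array([268.77318214, 563.67856869, 255.00105814]), 'tcp_rot': array([ 4.87424323e-04,  8.45654358e-01,  5.33730337e-01, -6.30409814e-04]), 'contact_force': array([ 0.47506346, -0.24446565,  0.66874459]), 'wrist_torque': array([-0.02109206, -0.04263949, -0.0047656 ]), 'finger_gap': 1.0034178754298633} 17.0
```

View pics/scene0.png

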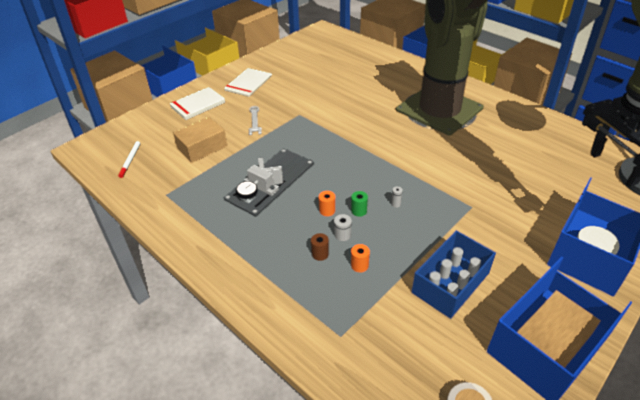

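View pics/top0.png

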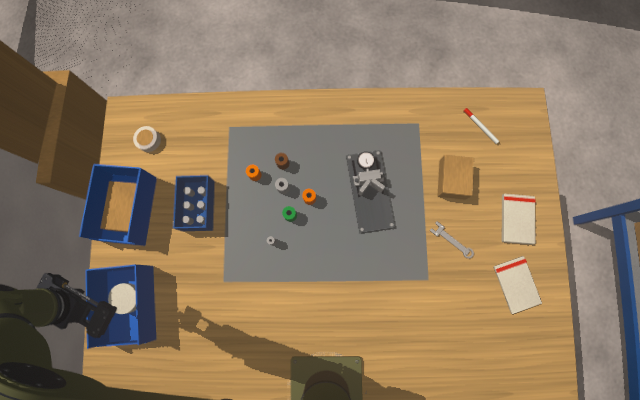

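Candidates: the steel roller at top (281,184) / scene (343,228); a slim steel one at top (270,240) / scene (397,196); and orange, brown and green look-alikes. The first fits because it is bare steel and thick. I'll confirm it in enlarged crops.

```bash
python3 - <<'E'
import cv2,numpy as np
a=cv2.imread("pics/top0.png");s=cv2.imread("pics/scene0.png")
R=lambda i,x0,x1,y0,y1,k:cv2.resize(i[y0:y1,x0:x1],None,fx=k,fy=k,interpolation=cv2.INTER_CUBIC)
cv2.imwrite("pics/c1.png",R(a,230,330,145,220,8))
cv2.imwrite("pics/c2.png",R(a,340,405,145,240,6))
cv2.imwrite("pics/c3.png",R(s,300,420,175,265,6))
cv2.imwrite("pics/c4.png",R(s,215,325,140,220,7))
E
```

```text
(no output)
```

View pics/c1.png

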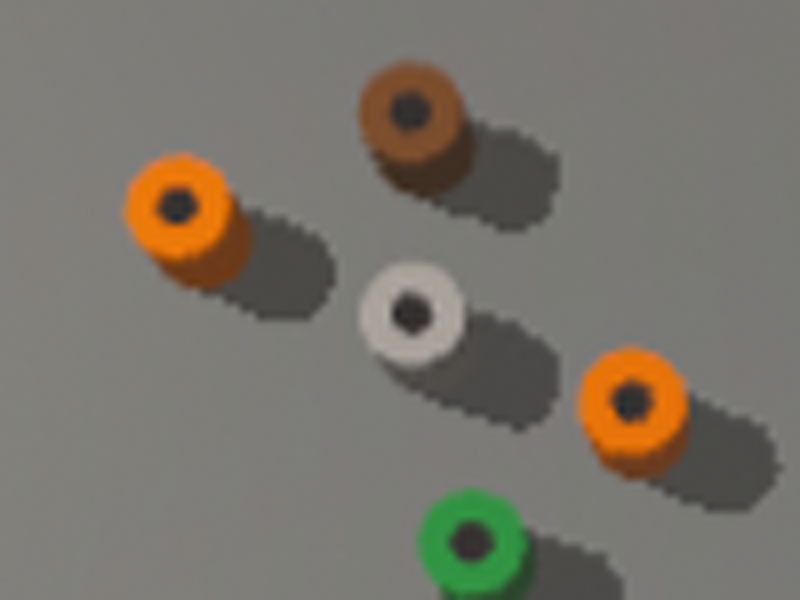

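View pics/c2.png

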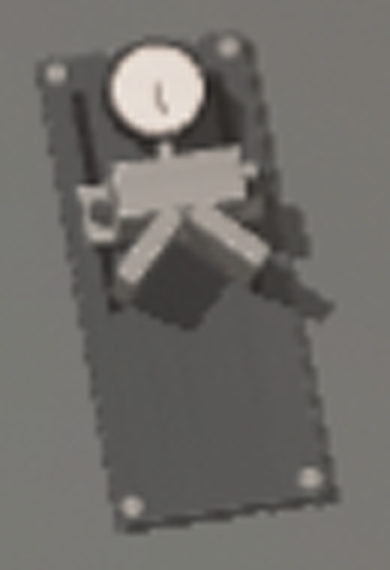

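View pics/c3.png

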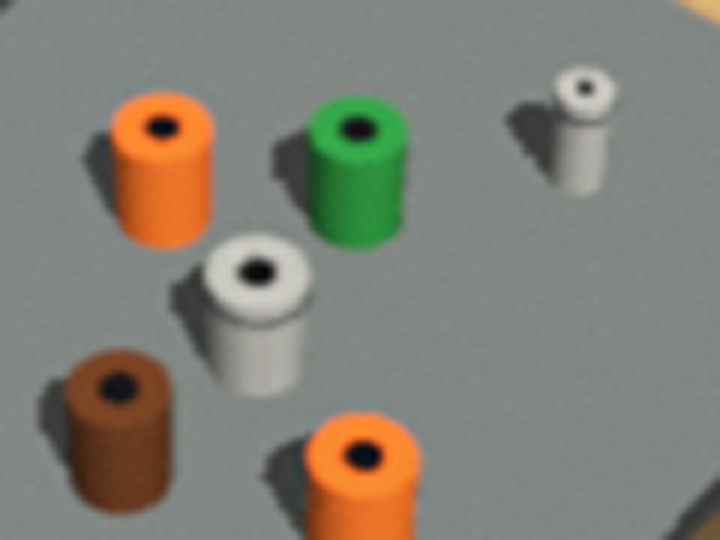

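View pics/c4.png

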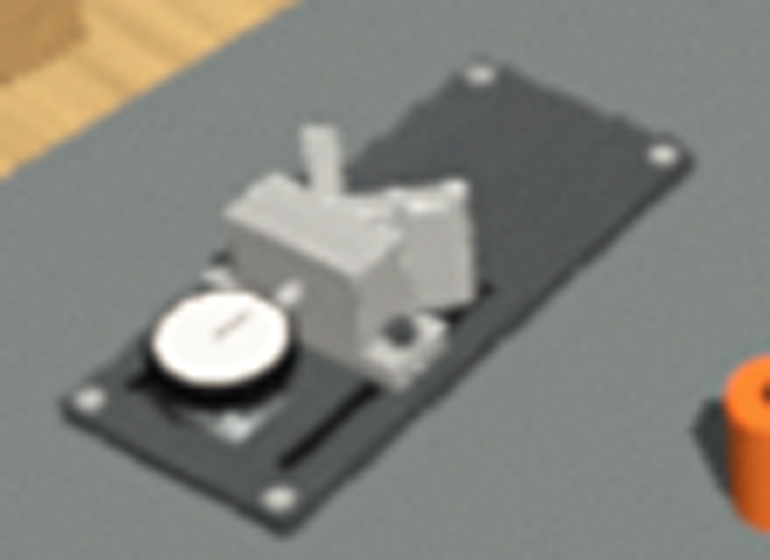

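```bash
cat > h.py <<'E'
import numpy as np,cv2
from scipy.optimize import least_squares
from plant import bot
C={n:bot.camera_info(n) for n in("scene","top")}
def proj(n,X):
    c=C[n];p,_=cv2.projectPoints(np.float64(X).reshape(-1,3),cv2.Rodrigues(c["R"])[0],c["t"],c["mtx"],c["D"]);return p[:,0]
def pix(p,k,x0,y0): return (np.float64(p)+.5)/k-.5+[x0,y0]
def ray(n,uv,z):
    c=C[n];u=cv2.undistortPoints(np.float64(uv).reshape(-1,1,2),c["mtx"],c["D"])[:,0]
    d=np.c_[u,np.ones(len(u))]@c["R"];o=-c["R"].T@c["t"]
    return o+d*((z-o[2])/d[:,2])[:,None]
def loc(n,p,z): return ray(n,p,z)
def inF(F,X): 
    c,s=np.cos(F[2]),np.sin(F[2]);d=np.asarray(X)[:,:2]-F[:2];return d@np.array([[c,-s],[s,c]])
E
cat > fit.py <<'E'
from h import *
ts=pix([[57,73],[229,47],[132,505],[311,477]],6,340,145)
tc=pix([[40,58],[248,33],[118,528],[338,498]],6,340,145)
ss=pix([[279,498],[90,400],[663,154],[480,75]],7,215,140)
sc=pix([[287,530],[62,405],[693,160],[483,57]],7,215,140)
cor=np.array([[150,55],[150,-55],[-100,55],[-100,-55.]])
mid=np.array([25,0]);
def W(F,p,z): c,s=np.cos(F[2]),np.sin(F[2]);return np.c_[p@np.array([[c,s],[-s,c]])+F[:2],np.full(len(p),z)]
def res(v,n,s,c):
    sg=np.sign(cor-mid);S=cor-sg*v[3]
    return np.r_[(proj(n,W(v,S,11))-s).ravel(),.4*(proj(n,W(v,cor,10))-c).ravel()]
x0=[600,-150,.1,10]
for nm,f in dict(top=lambda v:res(v,"top",ts,tc),scene=lambda v:res(v,"scene",ss,sc),both=lambda v:np.r_[res(v,"top",ts,tc),res(v,"scene",ss,sc)]).items():
    r=least_squares(f,x0,loss="soft_l1");print(nm,r.x.round(3),np.abs(r.fun).max().round(2),r.cost)
F=r.x
print("roller",loc("top",pix([[412,314]],8,230,145),50),loc("scene",pix([[257,272]],6,300,175),50))
# others
print("others top z50",loc("top",pix([[410,112],[177,206],[632,400],[470,542]],8,230,145),50))
print("Vroot",inF(F,loc("top",pix([[185,208],[120,280],[270,250]],6,340,145),60)))
print("front",W(F,np.array([[-50,0.]]),10))
E
python3 fit.py
```

```text
top [ 5.71397e+02 -1.46960e+02  1.42000e-01  9.17600e+00] 0.42 0.28818117760598905
scene [ 5.73638e+02 -1.44293e+02  1.44000e-01  9.16100e+00] 0.43 0.2945627487612503
both [ 5.72212e+02 -1.46044e+02  1.43000e-01  9.05800e+00] 0.63 1.6376915090487993
roller [[609.48309394 127.86970945  50.        ]] [[611.26859804 128.45894028  50.        ]]
others top z50 [[689.14813818 129.6315863   50.        ]
 [653.39317894 218.53879682  50.        ]
 [575.0772483   44.82745817  50.        ]
 [521.88700183 105.23119481  50.        ]]
Vroot [[ 45.26409224  -0.76757041]
 [ 14.11415983  37.37357208]
 [ 17.59118294 -38.5512818 ]]
front [[ 522.72346979 -153.17528087   10.        ]]
```

The crops confirm it: the thick steel roller, with its ring, is at crop c1 (412,314) and c3 (257,272), about world (610,128). The slim one is at c3 (583,88). The plate's bare front is toward the robot, and both cameras put the fixture at about (572,-146) with yaw 8.2°. Next I'll move above the roller.

Call:
drive_tool(
  rows=[
    {"tx": 0.028, "ty": -0.036, "grip": -0.45},
    {"tx": 0.028, "ty": -0.036, "grip": -0.45},
    {"tx": 0.028, "ty": -0.036, "grip": -0.45},
    {"tx": 0.028, "ty": -0.036, "grip": -0.45},
    {"tx": 0.028, "ty": -0.036, "grip": -0.45},
    {"tx": 0.028, "ty": -0.036, "grip": -0.45},
    {"tx": 0.028, "ty": -0.036, "grip": -0.45},
    {"tx": 0.028, "ty": -0.036, "grip": -0.45},
  ],
  force=15,
)

```text
validation failed for argument at $.ro...
```

Call:
drive_tool(
  rows=[
    {"tx": 0.028, "ty": -0.036, "tz": 0.0, "ax": 0, "ay": 0, "az": 0, "grip": -0.45},
    {"tx": 0.028, "ty": -0.036, "tz": 0.0, "ax": 0, "ay": 0, "az": 0, "grip": -0.45},
    {"tx": 0.028, "ty": -0.036, "tz": 0.0, "ax": 0, "ay": 0, "az": 0, "grip": -0.45},
    {"tx": 0.028, "ty": -0.036, "tz": 0.0, "ax": 0, "ay": 0, "az": 0, "grip": -0.45},
    {"tx": 0.028, "ty": -0.036, "tz": 0.0, "ax": 0, "ay": 0, "az": 0, "grip": -0.45},
    {"tx": 0.028, "ty": -0.036, "tz": 0.0, "ax": 0, "ay": 0, "az": 0, "grip": -0.45},
  ],
  force=15,
)

```text
clock: 0.7
tool_pos: [432.4, 346.5, 252.6]
tcp_rot: [-0.003, 0.841, 0.541, -0.003]
contact_force: [1.0, 1.1, 0.4]
finger_gap: 0.723
```

Call:
drive_tool(
  rows=[
    {"tx": 0.03, "ty": -0.036, "tz": 0.0, "ax": 0, "ay": 0, "az": 0, "grip": -0.45},
    {"tx": 0.03, "ty": -0.036, "tz": 0.0, "ax": 0, "ay": 0, "az": 0, "grip": -0.45},
    {"tx": 0.03, "ty": -0.036, "tz": 0.0, "ax": 0, "ay": 0, "az": 0, "grip": -0.45},
    {"tx": 0.03, "ty": -0.036, "tz": 0.0, "ax": 0, "ay": 0, "az": 0, "grip": -0.45},
    {"tx": 0.03, "ty": -0.036, "tz": 0.0, "ax": 0, "ay": 0, "az": 0, "grip": -0.45},
    {"tx": 0.028, "ty": -0.036, "tz": -0.03, "ax": 0, "ay": 0, "az": 0, "grip": -0.45},
    {"tx": 0.0, "ty": 0.0, "tz": -0.03, "ax": 0, "ay": 0, "az": 0, "grip": -0.45},
    {"tx": 0.0, "ty": 0.0, "tz": 0.0, "ax": 0, "ay": 0, "az": 0, "grip": -0.45},
  ],
)

```text
clock: 1.5
tool_pos: [616.6, 113.6, 192.5]
tcp_rot: [0.0, 0.844, 0.536, -0.004]
contact_force: [-0.2, 0.3, 0.1]
finger_gap: 0.727
```

```bash
python3 - <<'E'
from plant import bot
from scipy.spatial.transform import Rotation as R
s=bot.state();w,x,y,z=s["tcp_rot"];r=R.from_quat([x,y,z,w]).as_matrix();print(s["tool_pos"],r.round(4),s["finger_gap"],s["contact_force"])
E
```

```text
[616.59929465 113.58033806 192.51801059] [[ 0.4262  0.9046 -0.0071]
 [ 0.9046 -0.4263 -0.0053]
 [-0.0078 -0.0042 -1.    ]] 0.7267208146311234 [-0.20151362  0.33243825  0.12333258]
```

Call:
drive_tool(
  rows=[
    {"tx": -0.006, "ty": 0.0145, "tz": 0.0, "ax": 0.3, "ay": -0.4, "az": -8, "grip": -0.45},
    {"tx": 0.0, "ty": 0.0, "tz": -0.03, "ax": 0, "ay": 0, "az": -8, "grip": -0.45},
    {"tx": 0.0, "ty": 0.0, "tz": -0.03, "ax": 0, "ay": 0, "az": 0, "grip": -0.45},
    {"tx": 0.0, "ty": 0.0, "tz": 0.0, "ax": 0, "ay": 0, "az": 0, "grip": -0.45},
    {"tx": 0.0, "ty": 0.0, "tz": 0.0, "ax": 0, "ay": 0, "az": 0, "grip": -0.45},
  ],
)

```text
clock: 2.0
tool_pos: [611.0, 132.5, 135.9]
tcp_rot: [-0.001, 0.912, 0.409, 0.002]
contact_force: [0.0, 0.6, 0.2]
finger_gap: 0.723
```

```bash
cat >st.py <<'E'
from plant import bot
from scipy.spatial.transform import Rotation as R
import numpy as np
s=bot.state();w,x,y,z=s["tcp_rot"];r=R.from_quat([x,y,z,w]).as_matrix()
print(s["clock"],s["tool_pos"].round(2),"jaw",np.degrees(np.arctan2(r[1,0],r[0,0])).round(2),"z",r[:,2].round(4),s["finger_gap"],s["contact_force"].round(2))
F=np.array([572.2,-146.0]);c,sn=np.cos(.143),np.sin(.143);d=s["tool_pos"][:2]-F
f=s["contact_force"]
print("fix",d@np.array([[c,-sn],[sn,c]]).round(4),"F",c*f[0]+sn*f[1],-sn*f[0]+c*f[1])
E
python3 st.py
```

```text
2.0 [611.   132.53 135.92] jaw 48.33 z [ 0.0025  0.0042 -1.    ] 0.7225203470491501 [0.02 0.61 0.22]
fix [ 78.0906336  270.16149583] F 0.10193694219611338 0.601485506419911
```

Call:
drive_tool(
  rows=[
    {"tx": -0.001, "ty": -0.004, "tz": -0.02, "ax": -0.2, "ay": 0.15, "az": 0, "grip": -0.45},
    {"tx": 0.0, "ty": 0.0, "tz": -0.02, "ax": 0, "ay": 0, "az": 0, "grip": -0.45},
    {"tx": 0.0, "ty": 0.0, "tz": -0.012, "ax": 0, "ay": 0, "az": 0, "grip": -0.45},
    {"tx": 0.0, "ty": 0.0, "tz": 0.0, "ax": 0, "ay": 0, "az": 0, "grip": -0.45},
  ],
)

```text
clock: 2.4
tool_pos: [614.0, 131.7, 90.7]
tcp_rot: [-0.0, 0.912, 0.411, 0.006]
contact_force: [0.1, 0.1, 0.6]
finger_gap: 0.726
```

```bash
python3 st.py
```

```text
2.4 [614.04 131.67  90.65] jaw 48.52 z [ 0.0107  0.0054 -0.9999] 0.7258632674860512 [0.12 0.09 0.58]
fix [ 80.9800461  268.87627959] F 0.13173470897593376 0.07655799344419556
```

Call:
drive_tool(
  rows=[
    {"tx": -0.004, "ty": -0.0035, "tz": 0.0, "ax": -0.3, "ay": 0.6, "az": 0, "grip": -0.45},
    {"tx": 0.0, "ty": 0.0, "tz": 0.0, "ax": 0, "ay": 0, "az": 0, "grip": -0.45},
  ],
)

```text
clock: 2.6
tool_pos: [610.9, 128.5, 93.0]
tcp_rot: [0.0, 0.912, 0.411, 0.001]
contact_force: [-0.6, 0.8, -0.2]
finger_gap: 0.725
```

```bash
python3 st.py;python3 - <<'E'
from h import *
for n,b in(("top",(250,320,150,220)),("scene",(290,390,170,270))):
    im=bot.read_camera(n)[:,:,::-1]; x0,x1,y0,y1=b
    cv2.imwrite(f"pics/{n}1.png",cv2.resize(im[y0:y1,x0:x1],None,fx=6,fy=6,interpolation=cv2.INTER_CUBIC))
E
```

```text
2.6 [610.94 128.46  92.99] jaw 48.54 z [ 2.2e-03  6.0e-04 -1.0e+00] 0.7254367941786111 [-0.64  0.79 -0.24]
fix [ 77.45479579 266.1445808 ] F -0.5227498217839223 0.8687289434185351
```

View pics/scene1.png

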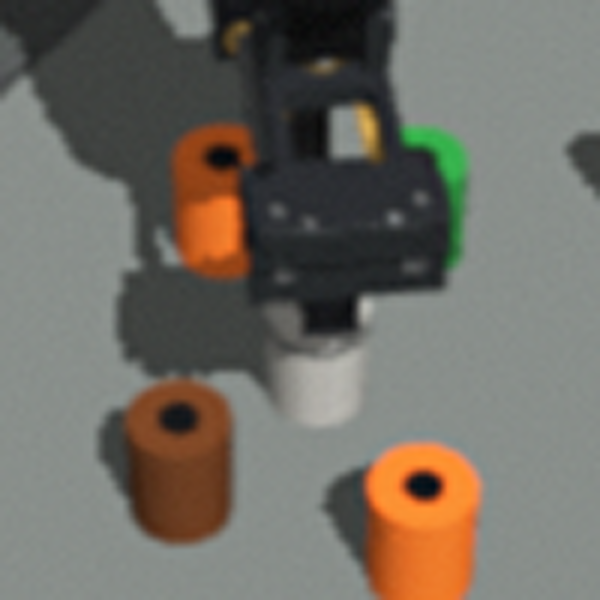

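The gripper is centred over the steel roller (crop (318,350)), with the near finger at (330,315) in front of it. Now I'll descend.

Call:
drive_tool(
  rows=[
    {"tx": -0.001, "ty": 0.0, "tz": -0.012, "ax": 0, "ay": 0.15, "az": 0, "grip": -0.45},
    {"tx": -0.001, "ty": -0.0005, "tz": -0.012, "ax": 0, "ay": 0.1, "az": 0, "grip": -0.45},
    {"tx": -0.0005, "ty": -0.0005, "tz": -0.012, "ax": 0, "ay": 0.1, "az": 0, "grip": -0.45},
    {"tx": -0.0005, "ty": 0.0, "tz": -0.012, "ax": 0, "ay": 0.1, "az": 0, "grip": -0.45},
    {"tx": 0.0, "ty": 0.0, "tz": 0.0, "ax": 0, "ay": 0, "az": 0, "grip": -0.45},
  ],
)

```text
clock: 3.2
tool_pos: [607.8, 127.9, 40.9]
tcp_rot: [-0.002, 0.912, 0.411, -0.002]
contact_force: [0.1, 0.6, -0.3]
finger_gap: 0.729
```

```bash
python3 st.py
```

```text
3.2 [607.84 127.92  40.89] jaw 48.55 z [-0.0053  0.0016 -1.    ] 0.7286601199065769 [ 0.13  0.62 -0.28]
fix [ 74.31123557 266.05069204] F 0.21629765185988908 0.5954990392769958
```

Call:
drive_tool(
  rows=[
    {"tx": 0.0025, "ty": 0.0, "tz": -0.009, "ax": -0.1, "ay": -0.3, "az": 0, "grip": -0.45},
    {"tx": 0.0, "ty": 0.0, "tz": 0.0, "ax": 0, "ay": 0, "az": 0, "grip": -0.45},
    {"tx": 0.0, "ty": 0.0, "tz": 0.0, "ax": 0, "ay": 0, "az": 0, "grip": -0.1},
    {"tx": 0.0, "ty": 0.0, "tz": 0.0, "ax": 0, "ay": 0, "az": 0, "grip": 0.2},
    {"tx": 0.0, "ty": 0.0, "tz": 0.0, "ax": 0, "ay": 0, "az": 0, "grip": 0.4},
    {"tx": 0.0, "ty": 0.0, "tz": 0.0, "ax": 0, "ay": 0, "az": 0, "grip": 0.4},
  ],
  force=15,
)

```text
clock: 3.8
tool_pos: [610.7, 128.1, 30.9]
tcp_rot: [0.0, 0.912, 0.411, 0.0]
contact_force: [0.9, 0.8, -3.9]
finger_gap: 0.451
```

```bash
python3 st.py
```

```text
3.8 [610.7  128.06  30.89] jaw 48.56 z [ 4.e-04 -3.e-04 -1.e+00] 0.4509726665634981 [ 0.91  0.84 -3.85]
fix [ 77.16406311 265.7772236 ] F 1.0160979681239855 0.7024004844247171
```

Call:
drive_tool(
  rows=[
    {"tx": 0.0, "ty": 0.0, "tz": 0.01, "ax": 0, "ay": 0, "az": 0, "grip": 0.4},
    {"tx": 0.0, "ty": 0.0, "tz": 0.03, "ax": 0, "ay": 0, "az": 0, "grip": 0.4},
    {"tx": 0.0, "ty": 0.0, "tz": 0.035, "ax": 0, "ay": 0, "az": 0, "grip": 0.4},
    {"tx": 0.0, "ty": 0.0, "tz": 0.02, "ax": 0, "ay": 0, "az": 0, "grip": 0.4},
    {"tx": 0.0, "ty": 0.0, "tz": 0.0, "ax": 0, "ay": 0, "az": 0, "grip": 0.4},
  ],
  force=25,
)

```text
clock: 4.3
tool_pos: [608.2, 127.3, 129.4]
tcp_rot: [-0.0, 0.911, 0.411, -0.002]
contact_force: [0.6, 0.4, -3.7]
finger_gap: 0.443
```

```bash
python3 st.py
```

```text
4.3 [608.16 127.3  129.44] jaw 48.57 z [-0.004  -0.0016 -1.    ] 0.44265282970821057 [ 0.64  0.41 -3.69]
fix [ 74.5412276  265.38829266] F 0.6966226267070812 0.31752328219600545
```

Call:
drive_tool(
  rows=[
    {"tx": -0.01, "ty": -0.025, "tz": 0.0, "ax": 0, "ay": 0, "az": 6, "grip": 0.4},
    {"tx": -0.01, "ty": -0.035, "tz": 0.0, "ax": 0, "ay": 0, "az": 6, "grip": 0.4},
    {"tx": -0.01, "ty": -0.035, "tz": 0.0, "ax": 0, "ay": 0, "az": 6, "grip": 0.4},
    {"tx": -0.01, "ty": -0.035, "tz": 0.0, "ax": 0, "ay": 0, "az": 6, "grip": 0.4},
    {"tx": -0.01, "ty": -0.035, "tz": 0.0, "ax": 0, "ay": 0, "az": 6, "grip": 0.4},
    {"tx": -0.01, "ty": -0.035, "tz": 0.0, "ax": 0, "ay": 0, "az": 6, "grip": 0.4},
    {"tx": -0.01, "ty": -0.035, "tz": 0.0, "ax": 0, "ay": 0, "az": 6, "grip": 0.4},
    {"tx": -0.01, "ty": -0.025, "tz": 0.0, "ax": 0, "ay": 0, "az": 6, "grip": 0.4},
  ],
)

```text
clock: 5.1
tool_pos: [521.8, -133.7, 125.0]
tcp_rot: [-0.005, 0.648, 0.761, -0.003]
contact_force: [1.4, -1.6, -3.5]
finger_gap: 0.45
```

Call:
drive_tool(
  rows=[
    {"tx": 0.0, "ty": 0.0, "tz": 0.0, "ax": 0, "ay": 0, "az": 0, "grip": 0.4},
    {"tx": 0.0, "ty": 0.0, "tz": 0.0, "ax": 0, "ay": 0, "az": 0, "grip": 0.4},
  ],
)

```text
clock: 5.3
tool_pos: [517.9, -139.7, 123.1]
tcp_rot: [-0.006, 0.652, 0.759, -0.006]
contact_force: [0.8, 0.3, -3.3]
finger_gap: 0.446
```

```bash
python3 st.py
```

```text
5.3 [ 517.91 -139.66  123.06] jaw 98.67 z [-1.690e-02 -3.000e-04 -9.999e-01] 0.4462753529173561 [ 0.78  0.34 -3.32]
fix [-52.8312133   14.01590553] F 0.8189931872727065 0.230443367930598
```

Call:
drive_tool(
  rows=[
    {"tx": 0.01, "ty": -0.0125, "tz": 0.0, "ax": 0, "ay": -0.95, "az": -0.5, "grip": 0.4},
    {"tx": 0.0, "ty": 0.0, "tz": -0.02, "ax": 0, "ay": 0, "az": 0, "grip": 0.4},
    {"tx": 0.0, "ty": 0.0, "tz": -0.02, "ax": 0, "ay": 0, "az": 0, "grip": 0.4},
    {"tx": 0.0, "ty": 0.0, "tz": -0.01, "ax": 0, "ay": 0, "az": 0, "grip": 0.4},
    {"tx": 0.0, "ty": 0.0, "tz": 0.0, "ax": 0, "ay": 0, "az": 0, "grip": 0.4},
  ],
)

```text
clock: 5.8
tool_pos: [534.1, -150.1, 71.3]
tcp_rot: [0.003, 0.654, 0.756, 0.003]
contact_force: [0.1, 0.4, -3.1]
finger_gap: 0.448
```

```bash
python3 st.py
```

```text
5.8 [ 534.1  -150.06   71.3 ] jaw 98.24 z [ 0.0084  0.001  -1.    ] 0.447778465567847 [ 0.08  0.42 -3.07]
fix [-38.28519945   1.4142604 ] F 0.1372306435608956 0.4084103845832392
```

Call:
drive_tool(
  rows=[
    {"tx": -0.006, "ty": -0.0025, "tz": -0.01, "ax": 0, "ay": 0.45, "az": 0, "grip": 0.4},
    {"tx": 0.0, "ty": 0.0, "tz": -0.008, "ax": 0, "ay": 0, "az": 0, "grip": 0.4},
    {"tx": 0.0, "ty": 0.0, "tz": 0.0, "ax": 0, "ay": 0, "az": 0, "grip": 0.4},
    {"tx": 0.0, "ty": 0.0, "tz": 0.0, "ax": 0, "ay": 0, "az": 0, "grip": 0.4},
  ],
)

```text
clock: 6.2
tool_pos: [529.4, -152.0, 53.0]
tcp_rot: [0.001, 0.654, 0.756, 0.001]
contact_force: [-0.5, 0.3, -3.4]
finger_gap: 0.447
```

```bash
python3 st.py;python3 - <<'E'
from h import *
for n,b in(("top",(340,405,145,240)),("scene",(225,335,130,215))):
    im=bot.read_camera(n)[:,:,::-1]; x0,x1,y0,y1=b
    cv2.imwrite(f"pics/{n}2.png",cv2.resize(im[y0:y1,x0:x1],None,fx=6,fy=6,interpolation=cv2.INTER_CUBIC))
E
```

```text
6.2 [ 529.41 -151.98   53.04] jaw 98.3 z [ 0.0028  0.001  -1.    ] 0.4469405608643824 [-0.46  0.34 -3.36]
fix [-43.20775325   0.17489415] F -0.404098000794657 0.3987537449119129
```

View pics/scene2.png

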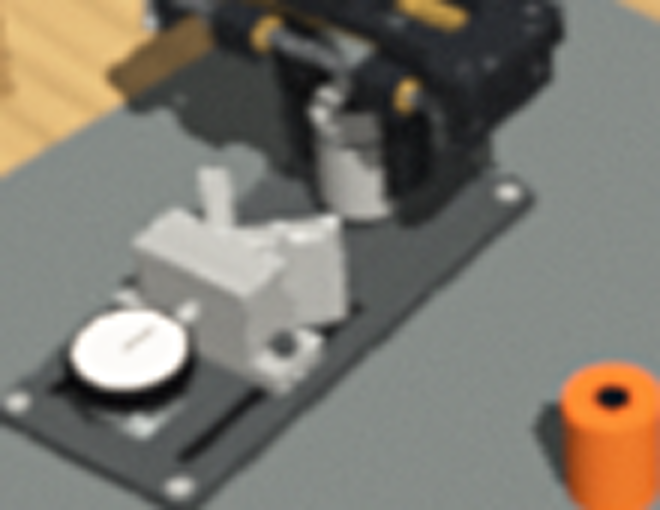

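The roller is held upright just above the bare front of the plate (crop (350,185)), well short of the V. Now I'll lower it.

Call:
drive_tool(
  rows=[
    {"tx": -0.001, "ty": 0.0, "tz": -0.007, "ax": 0, "ay": 0.15, "az": 0, "grip": 0.4},
    {"tx": 0.0, "ty": 0.0, "tz": -0.002, "ax": 0, "ay": 0, "az": 0, "grip": 0.4},
    {"tx": 0.0, "ty": 0.0, "tz": 0.0, "ax": 0, "ay": 0, "az": 0, "grip": 0.4},
  ],
)

```text
clock: 6.6
tool_pos: [529.2, -152.1, 44.3]
tcp_rot: [0.001, 0.654, 0.756, 0.001]
contact_force: [0.3, -0.1, -4.2]
finger_gap: 0.45
```

Call:
drive_tool(
  rows=[
    {"tx": 0.0, "ty": 0.0, "tz": -0.0015, "ax": 0, "ay": 0, "az": 0, "grip": 0.4},
    {"tx": 0.0, "ty": 0.0, "tz": 0.0, "ax": 0, "ay": 0, "az": 0, "grip": 0.4},
  ],
)

```text
clock: 6.8
tool_pos: [529.2, -152.0, 42.6]
tcp_rot: [0.001, 0.654, 0.756, 0.001]
contact_force: [0.4, -1.1, -3.5]
finger_gap: 0.443
```

```bash
python3 st.py
```

```text
6.8 [ 529.17 -152.03   42.62] jaw 98.29 z [ 0.0022  0.001  -1.    ] 0.44327514362585824 [ 0.44 -1.09 -3.51]
fix [-43.44736369   0.16402683] F 0.28175700912701246 -1.1390607117067313
```

Call:
drive_tool(
  rows=[
    {"tx": 0.0, "ty": 0.0, "tz": -0.001, "ax": 0, "ay": 0.1, "az": 0, "grip": 0.4},
    {"tx": 0.0, "ty": 0.0, "tz": -0.0008, "ax": 0, "ay": 0, "az": 0, "grip": 0.4},
  ],
)

```text
clock: 7.0
tool_pos: [529.3, -152.0, 40.9]
tcp_rot: [-0.0, 0.654, 0.756, 0.001]
contact_force: [-1.4, -0.3, -2.6]
finger_gap: 0.447
```

Call:
drive_tool(
  rows=[
    {"tx": 0.0, "ty": 0.0, "tz": -0.0006, "ax": 0, "ay": 0, "az": 0, "grip": 0.4},
  ],
)

```text
clock: 7.1
tool_pos: [529.4, -152.0, 40.8]
tcp_rot: [0.0, 0.654, 0.756, 0.001]
contact_force: [-1.2, 0.5, 9.2]
finger_gap: 0.451
```

It has touched down (Fz went from −3.5 to +9). Now I'll release and rise.

Call:
drive_tool(
  rows=[
    {"tx": 0.0, "ty": 0.0, "tz": 0.0, "ax": 0, "ay": 0, "az": 0, "grip": 0.05},
    {"tx": 0.0, "ty": 0.0, "tz": 0.0, "ax": 0, "ay": 0, "az": 0, "grip": -0.3},
    {"tx": 0.0, "ty": 0.0, "tz": 0.0, "ax": 0, "ay": 0, "az": 0, "grip": -0.45},
    {"tx": 0.0, "ty": 0.0, "tz": 0.0, "ax": 0, "ay": 0, "az": 0, "grip": -0.45},
    {"tx": 0.0, "ty": 0.0, "tz": 0.0, "ax": 0, "ay": 0, "az": 0, "grip": -0.45},
  ],
)

```text
clock: 7.6
tool_pos: [530.8, -152.1, 41.8]
tcp_rot: [0.002, 0.654, 0.756, 0.002]
contact_force: [-0.5, -0.3, -0.2]
finger_gap: 0.727
```

```bash
python3 st.py
```

```text
7.6 [ 530.85 -152.12   41.82] jaw 98.29 z [ 4.3e-03  3.0e-04 -1.0e+00] 0.7269300897383352 [-0.54 -0.3  -0.18]
fix [-41.80513596  -0.16870555] F -0.5788010847054748 -0.21831303205095773
```

Call:
drive_tool(
  rows=[
    {"tx": 0.0, "ty": 0.0, "tz": 0.02, "ax": 0, "ay": 0.2, "az": 0, "grip": -0.45},
    {"tx": 0.0, "ty": 0.0, "tz": 0.025, "ax": 0, "ay": 0, "az": 0, "grip": -0.45},
    {"tx": 0.0, "ty": 0.0, "tz": 0.025, "ax": 0, "ay": 0, "az": 0, "grip": -0.45},
    {"tx": -0.03, "ty": -0.004, "tz": 0.0, "ax": 0, "ay": 0, "az": 0, "grip": 1},
    {"tx": -0.04, "ty": -0.006, "tz": 0.0, "ax": 0, "ay": 0, "az": 0, "grip": 1},
    {"tx": 0.0, "ty": 0.0, "tz": 0.0, "ax": 0, "ay": 0, "az": 0, "grip": 1},
    {"tx": 0.0, "ty": 0.0, "tz": 0.0, "ax": 0, "ay": 0, "az": 0, "grip": 1},
  ],
)

```text
clock: 8.3
tool_pos: [459.3, -161.7, 114.4]
tcp_rot: [0.0, 0.654, 0.757, 0.001]
contact_force: [-0.4, -0.7, -0.3]
finger_gap: 0.388
```

```bash
python3 st.py;python3 - <<'E'
from h import *
for n,b in(("top",(340,405,145,240)),("scene",(225,335,130,215))):
    im=bot.read_camera(n)[:,:,::-1]; x0,x1,y0,y1=b
    cv2.imwrite(f"pics/{n}3.png",cv2.resize(im[y0:y1,x0:x1],None,fx=6,fy=6,interpolation=cv2.INTER_CUBIC))
E
```

```text
8.3 [ 459.27 -161.69  114.43] jaw 98.32 z [ 0.0023  0.0011 -1.    ] 0.38750212813969626 [-0.39 -0.69 -0.35]
fix [-114.01541614    0.55965688] F -0.48427711223645153 -0.6243245755130022
```

View pics/scene3.png

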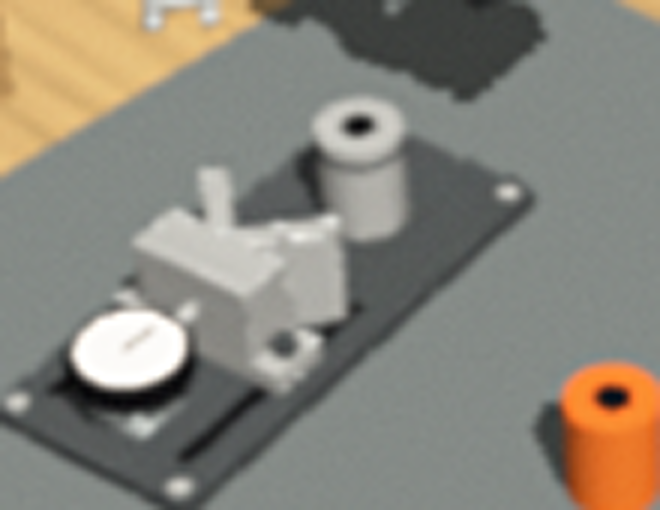

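View pics/top3.png

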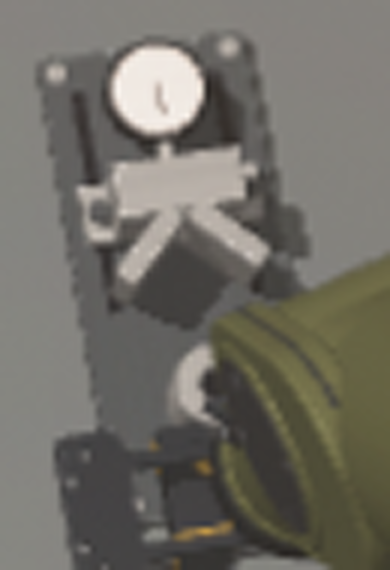

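The roller stands upright and free on the plate (scene3 crop: bore at (358,125)), short of the V. I'll check its pose in the fixture frame.

```bash
python3 - <<'E'
from h import *
F=[572.2,-146,.143]
X=loc("scene",pix([[358,125]],6,225,130),60);print("roller",X,inF(F,X), inF([573.6,-144.3,.144],X))
print("slots / V left arm inner top tips", inF(F,loc("scene",pix([[338,218],[285,235]],6,225,130),60)))
E
```

```text
roller [[ 529.80012921 -152.13053827   60.        ]] [[-4.28407738e+01 -2.54250134e-02]] [[-44.47024247  -1.46408508]]
slots / V left arm inner top tips [[13.03631267 33.05873936]
 [34.639061   21.19672229]]
```

Call:
drive_tool(
  rows=[
    {"tx": 0.0, "ty": 0.0, "tz": 0.0, "ax": 0.7, "ay": -5, "az": 0, "grip": 1},
    {"tx": 0.01, "ty": 0.001, "tz": -0.02, "ax": 0, "ay": 0, "az": 0, "grip": 1},
    {"tx": 0.01, "ty": 0.001, "tz": -0.02, "ax": 0, "ay": 0, "az": 0, "grip": 1},
    {"tx": 0.0, "ty": 0.0, "tz": -0.015, "ax": 0, "ay": 0, "az": 0, "grip": 1},
    {"tx": 0.0, "ty": 0.0, "tz": 0.0, "ax": 0, "ay": 0, "az": 0, "grip": 1},
  ],
  force=10,
)

```text
clock: 8.9
tool_pos: [487.1, -158.5, 57.2]
tcp_rot: [0.033, 0.652, 0.756, 0.039]
contact_force: [-0.2, 0.8, 0.4]
finger_gap: 0.008
```

```bash
python3 st.py
```

```text
8.9 [ 487.13 -158.52   57.15] jaw 98.48 z [ 0.1006  0.0149 -0.9948] 0.008331800812577415 [-0.23  0.77  0.39]
fix [-85.98936098  -0.2671707 ] F -0.11915266962948404 0.7998776576422768
```

Call:
drive_tool(
  rows=[
    {"tx": -0.004, "ty": -0.0005, "tz": -0.007, "ax": 0, "ay": 0, "az": 0, "grip": 1},
    {"tx": -0.001, "ty": 0.0, "tz": -0.006, "ax": 0, "ay": 0.3, "az": 0, "grip": 1},
    {"tx": 0.0, "ty": 0.0, "tz": 0.0, "ax": 0, "ay": 0.3, "az": -0.2, "grip": 1},
    {"tx": 0.0, "ty": 0.0, "tz": 0.0, "ax": 0, "ay": 0, "az": 0, "grip": 1},
  ],
)

```text
clock: 9.3
tool_pos: [486.1, -158.5, 44.8]
tcp_rot: [0.031, 0.653, 0.756, 0.036]
contact_force: [-0.1, -0.8, -0.5]
finger_gap: 0.003
```

```bash
python3 st.py
```

```text
9.3 [ 486.07 -158.49   44.79] jaw 98.41 z [ 0.0935  0.0142 -0.9955] 0.0028667322985225577 [-0.08 -0.84 -0.49]
fix [-87.03380674  -0.09326402] F -0.19882197959439185 -0.8157049110406017
```

Call:
drive_tool(
  rows=[
    {"tx": 0.004, "ty": 0.0006, "tz": 0.0, "ax": 0, "ay": 0, "az": 0, "grip": 1},
    {"tx": 0.004, "ty": 0.0006, "tz": 0.0, "ax": 0, "ay": 0, "az": 0, "grip": 1},
    {"tx": 0.003, "ty": 0.0004, "tz": 0.0, "ax": 0, "ay": 0, "az": 0, "grip": 1},
    {"tx": 0.003, "ty": 0.0004, "tz": 0.0, "ax": 0, "ay": 0, "az": 0, "grip": 1},
    {"tx": 0.003, "ty": 0.0004, "tz": 0.0, "ax": 0, "ay": 0, "az": 0, "grip": 1},
    {"tx": 0.003, "ty": 0.0004, "tz": 0.0, "ax": 0, "ay": 0, "az": 0, "grip": 1},
  ],
)

```text
clock: 9.9
tool_pos: [507.9, -156.1, 46.3]
tcp_rot: [0.031, 0.653, 0.756, 0.036]
contact_force: [-1.2, 0.5, 0.5]
finger_gap: 0.005
```

```bash
python3 st.py
```

```text
9.9 [ 507.9  -156.11   46.32] jaw 98.31 z [ 0.0945  0.0135 -0.9954] 0.005246008585343997 [-1.2   0.46  0.49]
fix [-65.08208445  -0.84902852] F -1.1212947200151875 0.6290007065940924
```

Call:
drive_tool(
  rows=[
    {"tx": 0.004, "ty": 0.0007, "tz": -0.0006, "ax": 0, "ay": 0, "az": 0, "grip": 1},
    {"tx": 0.004, "ty": 0.0007, "tz": -0.0006, "ax": 0, "ay": 0, "az": 0, "grip": 1},
    {"tx": 0.004, "ty": 0.0007, "tz": -0.0006, "ax": 0, "ay": 0, "az": 0, "grip": 1},
    {"tx": 0.004, "ty": 0.0007, "tz": -0.0004, "ax": 0, "ay": 0, "az": 0, "grip": 1},
    {"tx": 0.003, "ty": 0.0005, "tz": -0.0003, "ax": 0, "ay": 0, "az": 0, "grip": 1},
  ],
)

```text
clock: 10.4
tool_pos: [528.1, -152.8, 43.6]
tcp_rot: [0.031, 0.653, 0.755, 0.036]
contact_force: [-0.8, 0.8, 0.2]
finger_gap: 0.005
```

```bash
python3 st.py;python3 - <<'E'
from h import *
for n,b in(("scene",(225,335,130,215)),):
    im=bot.read_camera(n)[:,:,::-1]; x0,x1,y0,y1=b
    cv2.imwrite(f"pics/{n}4.png",cv2.resize(im[y0:y1,x0:x1],None,fx=6,fy=6,interpolation=cv2.INTER_CUBIC))
E
```

```text
10.4 [ 528.1  -152.78   43.6 ] jaw 98.28 z [ 0.0935  0.0131 -0.9955] 0.004844093502555621 [-0.84  0.78  0.16]
fix [-44.61175522  -0.42672862] F -0.7204607210643617 0.8932386870274363
```

View pics/scene4.png

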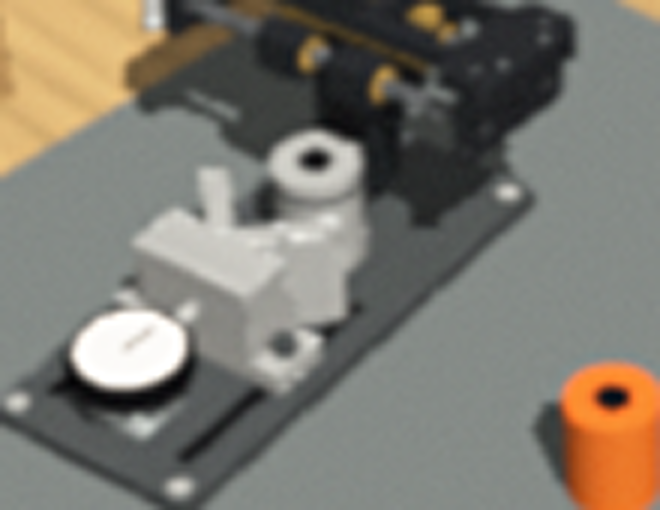

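The roller is sliding upright ahead of the fingers (bore at crop (315,158)). I'll check how well it is centred.

```bash
python3 - <<'E'
from h import *
X=loc("scene",pix([[315,158]],6,225,130),60);print(inF([572.2,-146,.143],X))
E
```

```text
[[-13.7231426   -1.24917917]]
```

Call:
drive_tool(
  rows=[
    {"tx": 0.003, "ty": 0.0005, "tz": 0.0002, "ax": 0, "ay": 0, "az": 0, "grip": 1},
    {"tx": 0.003, "ty": 0.0005, "tz": -0.0002, "ax": 0, "ay": 0, "az": 0, "grip": 1},
    {"tx": 0.003, "ty": 0.0005, "tz": -0.0002, "ax": 0, "ay": 0, "az": 0, "grip": 1},
    {"tx": 0.002, "ty": 0.0003, "tz": 0.0, "ax": 0, "ay": 0, "az": 0, "grip": 1},
  ],
)

```text
clock: 10.85
tool_pos: [540.2, -150.7, 43.3]
tcp_rot: [0.031, 0.653, 0.756, 0.036]
contact_force: [-1.4, -0.7, 0.2]
finger_gap: 0.006
```

```bash
python3 st.py
```

```text
10.85 [ 540.22 -150.72   43.27] jaw 98.29 z [ 0.0936  0.0132 -0.9955] 0.0061322001541516775 [-1.4  -0.75  0.16]
fix [-32.32160376  -0.11368871] F -1.4909451738973525 -0.5419089845730287
```

Call:
drive_tool(
  rows=[
    {"tx": 0.001, "ty": 0.0001, "tz": 0.0, "ax": 0, "ay": 0, "az": 0, "grip": 1},
    {"tx": 0.001, "ty": 0.0001, "tz": 0.0, "ax": 0, "ay": 0, "az": 0, "grip": 1},
    {"tx": 0.001, "ty": 0.0001, "tz": 0.0, "ax": 0, "ay": 0, "az": 0, "grip": 1},
    {"tx": 0.001, "ty": 0.0001, "tz": 0.0, "ax": 0, "ay": 0, "az": 0, "grip": 1},
  ],
)

```text
clock: 11.25
tool_pos: [544.5, -150.3, 43.2]
tcp_rot: [0.031, 0.653, 0.756, 0.036]
contact_force: [-0.2, -0.8, 1.2]
finger_gap: 0.002
```

```bash
python3 st.py
```

```text
11.25 [ 544.47 -150.26   43.24] jaw 98.29 z [ 0.0933  0.0132 -0.9955] 0.001983012576684986 [-0.22 -0.77  1.21]
fix [-28.05417035  -0.26470987] F -0.32441794358771775 -0.7319298638743414
```

Call:
drive_tool(
  rows=[
    {"tx": 0.0008, "ty": 0.0001, "tz": 0.0, "ax": 0, "ay": 0, "az": 0, "grip": 1},
    {"tx": 0.0008, "ty": 0.0001, "tz": 0.0, "ax": 0, "ay": 0, "az": 0, "grip": 1},
    {"tx": 0.0008, "ty": 0.0002, "tz": 0.0, "ax": 0, "ay": 0, "az": 0, "grip": 1},
    {"tx": 0.0008, "ty": 0.0001, "tz": 0.0, "ax": 0, "ay": 0, "az": 0, "grip": 1},
    {"tx": 0.0008, "ty": 0.0001, "tz": 0.0, "ax": 0, "ay": 0, "az": 0, "grip": 1},
  ],
)

```text
clock: 11.75
tool_pos: [548.6, -149.7, 43.3]
tcp_rot: [0.031, 0.653, 0.756, 0.035]
contact_force: [-1.6, -0.0, 0.3]
finger_gap: 0.004
```

```bash
python3 st.py;python3 - <<'E'
from h import *
for n,b in(("scene",(225,335,130,215)),):
    im=bot.read_camera(n)[:,:,::-1]; x0,x1,y0,y1=b
    cv2.imwrite(f"pics/{n}5.png",cv2.resize(im[y0:y1,x0:x1],None,fx=7,fy=7,interpolation=cv2.INTER_CUBIC))
E
```

```text
11.75 [ 548.62 -149.71   43.26] jaw 98.28 z [ 0.093   0.0131 -0.9956] 0.004208668609810628 [-1.63 -0.01  0.26]
fix [-23.86635792  -0.31598088] F -1.617783975693955 0.21895951818763007
```

View pics/scene5.png

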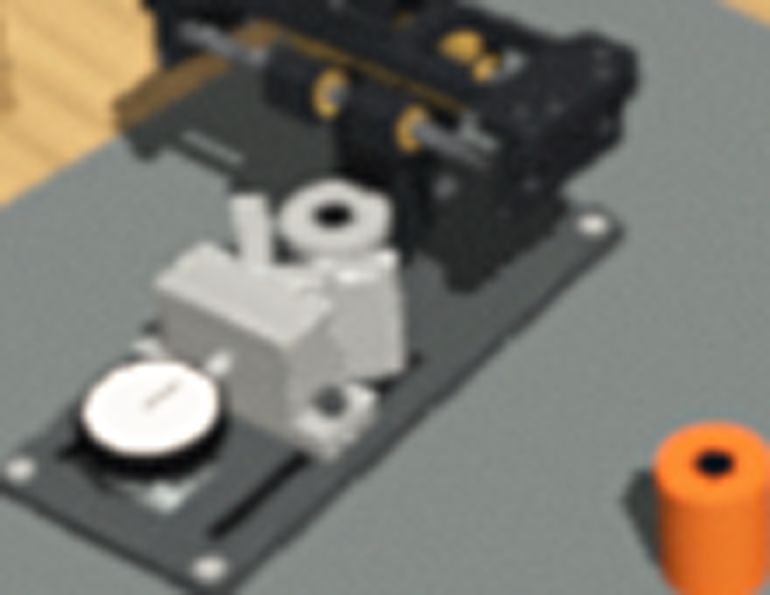

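The roller is at the V mouth, about 6–8 mm short of home (bore at crop (334,215)). From here I'll creep in 0.5 mm rows.

Call:
drive_tool(
  rows=[
    {"tx": 0.0005, "ty": 0.0001, "tz": 0.0, "ax": 0, "ay": 0, "az": 0, "grip": 1},
    {"tx": 0.0005, "ty": 0.0001, "tz": 0.0, "ax": 0, "ay": 0, "az": 0, "grip": 1},
    {"tx": 0.0005, "ty": 0.0001, "tz": 0.0, "ax": 0, "ay": 0, "az": 0, "grip": 1},
    {"tx": 0.0005, "ty": 0.0001, "tz": 0.0, "ax": 0, "ay": 0, "az": 0, "grip": 1},
    {"tx": 0.0005, "ty": 0.0001, "tz": 0.0, "ax": 0, "ay": 0, "az": 0, "grip": 1},
  ],
)

```text
clock: 12.3
tool_pos: [551.4, -149.2, 43.3]
tcp_rot: [0.031, 0.653, 0.756, 0.035]
contact_force: [-0.7, -1.2, 0.0]
finger_gap: 0.005
```

```bash
python3 st.py
```

```text
12.3 [ 551.44 -149.18   43.27] jaw 98.29 z [ 0.0932  0.013  -0.9956] 0.004821322683172812 [-0.75 -1.2   0.04]
fix [-20.99999861  -0.19233498] F -0.9101258726269019 -1.0826733077644506
```

Call:
drive_tool(
  rows=[
    {"tx": 0.0005, "ty": 0.0001, "tz": 0.0, "ax": 0, "ay": 0, "az": 0, "grip": 1},
    {"tx": 0.0005, "ty": 0.0001, "tz": 0.0, "ax": 0, "ay": 0, "az": 0, "grip": 1},
    {"tx": 0.0005, "ty": 0.0001, "tz": 0.0, "ax": 0, "ay": 0, "az": 0, "grip": 1},
  ],
)

```text
clock: 12.6
tool_pos: [553.1, -148.9, 43.3]
tcp_rot: [0.031, 0.653, 0.756, 0.035]
contact_force: [-1.3, 0.9, -0.8]
finger_gap: 0.008
```

```bash
python3 st.py
```

```text
12.6 [ 553.07 -148.88   43.27] jaw 98.29 z [ 0.0931  0.013  -0.9956] 0.007844117504541451 [-1.32  0.86 -0.76]
fix [-19.34984734  -0.12277899] F -1.1841980435743908 1.0409736046876787
```

Call:
drive_tool(
  rows=[
    {"tx": 0.0005, "ty": 0.0001, "tz": 0.0, "ax": 0, "ay": 0, "az": 0, "grip": 1},
    {"tx": 0.0005, "ty": 0.0, "tz": 0.0, "ax": 0, "ay": 0, "az": 0, "grip": 1},
  ],
)

```text
clock: 12.8
tool_pos: [554.2, -148.7, 43.3]
tcp_rot: [0.031, 0.653, 0.756, 0.035]
contact_force: [-1.0, -0.1, 0.5]
finger_gap: 0.005
```

Call:
drive_tool(
  rows=[
    {"tx": 0.0004, "ty": 0.0001, "tz": 0.0, "ax": 0, "ay": 0, "az": 0, "grip": 1},
    {"tx": 0.0004, "ty": 0.0, "tz": 0.0, "ax": 0, "ay": 0, "az": 0, "grip": 1},
  ],
)

```text
clock: 13.0
tool_pos: [555.0, -148.6, 43.2]
tcp_rot: [0.031, 0.653, 0.756, 0.035]
contact_force: [-0.3, 0.1, 0.8]
finger_gap: 0.006
```

Call:
drive_tool(
  rows=[
    {"tx": 0.0004, "ty": 0.0001, "tz": 0.0, "ax": 0, "ay": 0, "az": 0, "grip": 1},
    {"tx": 0.0004, "ty": 0.0, "tz": 0.0, "ax": 0, "ay": 0, "az": 0, "grip": 1},
  ],
)

```text
clock: 13.2
tool_pos: [555.2, -148.6, 43.2]
tcp_rot: [0.031, 0.654, 0.755, 0.035]
contact_force: [-1.5, 0.1, 1.1]
finger_gap: 0.007
```

```bash
python3 st.py
```

```text
13.2 [ 555.25 -148.59   43.19] jaw 98.28 z [ 0.0919  0.0127 -0.9957] 0.00676713388236867 [-1.54  0.15  1.09]
fix [-17.14923294  -0.15149084] F -1.5007322445006466 0.363981752624981
```

Call:
drive_tool(
  rows=[
    {"tx": 0.0004, "ty": 0.0001, "tz": 0.0, "ax": 0, "ay": 0, "az": 0, "grip": 1},
  ],
)

```text
clock: 13.3
tool_pos: [555.3, -148.6, 43.1]
tcp_rot: [0.03, 0.653, 0.756, 0.035]
contact_force: [-2.0, -0.3, 2.2]
finger_gap: 0.003
```

Call:
drive_tool(
  rows=[
    {"tx": 0.0005, "ty": 0.0001, "tz": 0.0, "ax": 0, "ay": 0, "az": 0, "grip": 1},
  ],
)

```text
clock: 13.4
tool_pos: [555.4, -148.5, 43.1]
tcp_rot: [0.03, 0.654, 0.756, 0.034]
contact_force: [-3.4, 0.5, 2.9]
finger_gap: 0.003
```

```bash
python3 st.py
```

```text
13.4 [ 555.35 -148.55   43.08] jaw 98.28 z [ 0.0903  0.0123 -0.9958] 0.0033517426425174173 [-3.4   0.49  2.94]
fix [-17.03735643  -0.11995569] F -3.2904861873697184 0.9724179838367559
```

Call:
drive_tool(
  rows=[
    {"tx": 0.0008, "ty": 0.0001, "tz": 0.0002, "ax": 0, "ay": 0, "az": 0, "grip": 1},
  ],
)

```text
clock: 13.5
tool_pos: [555.6, -148.4, 43.2]
tcp_rot: [0.03, 0.654, 0.756, 0.034]
contact_force: [-2.7, 0.6, 0.4]
finger_gap: 0.004
```

Call:
drive_tool(
  rows=[
    {"tx": 0.001, "ty": 0.0001, "tz": 0.0002, "ax": 0, "ay": 0, "az": 0, "grip": 1},
  ],
)

```text
clock: 13.6
tool_pos: [555.7, -148.3, 43.2]
tcp_rot: [0.029, 0.654, 0.756, 0.033]
contact_force: [-3.6, 0.2, 2.7]
finger_gap: -0.001
```

```bash
python3 st.py
```

```text
13.6 [ 555.7  -148.33   43.16] jaw 98.28 z [ 0.0873  0.012  -0.9961] -0.0012488500908499154 [-3.6   0.17  2.66]
fix [-16.66042798   0.04136335] F -3.541808655809056 0.6829310926333731
```

Call:
drive_tool(
  rows=[
    {"tx": 0.0015, "ty": 0.0002, "tz": 0.0003, "ax": 0, "ay": -0.2, "az": 0, "grip": 1},
  ],
)

```text
clock: 13.7
tool_pos: [555.7, -148.3, 43.1]
tcp_rot: [0.029, 0.654, 0.755, 0.033]
contact_force: [-5.5, 1.0, 3.2]
finger_gap: 0.006
```

Call:
drive_tool(
  rows=[
    {"tx": 0.0015, "ty": 0.0002, "tz": 0.0003, "ax": 0, "ay": -0.2, "az": 0, "grip": 1},
  ],
)

```text
clock: 13.8
tool_pos: [555.7, -148.3, 43.1]
tcp_rot: [0.03, 0.654, 0.755, 0.033]
contact_force: [-5.3, -0.4, 3.8]
finger_gap: 0.005
```

```bash
python3 st.py
```

```text
13.8 [ 555.71 -148.3    43.1 ] jaw 98.25 z [ 0.0883  0.0108 -0.996 ] 0.00455545546378602 [-5.3  -0.35  3.84]
fix [-16.64591877   0.07662867] F -5.298239713723441 0.40740230398435817
```

Call:
drive_tool(
  rows=[
    {"tx": 0.002, "ty": 0.0003, "tz": 0.0005, "ax": 0, "ay": -0.2, "az": 0, "grip": 1},
    {"tx": 0.002, "ty": 0.0003, "tz": 0.0005, "ax": 0, "ay": -0.2, "az": 0, "grip": 1},
  ],
)

```text
clock: 14.0
tool_pos: [555.8, -148.3, 43.2]
tcp_rot: [0.03, 0.654, 0.755, 0.032]
contact_force: [-6.2, -0.5, 1.9]
finger_gap: 0.003
```

```bash
python3 st.py
```

```text
14.0 [ 555.77 -148.29   43.18] jaw 98.22 z [ 0.0877  0.0092 -0.9961] 0.002696791040130339 [-6.25 -0.52  1.95]
fix [-16.58559486   0.07115223] F -6.255810640985201 0.3746471837128792
```

Call:
drive_tool(
  rows=[
    {"tx": 0.0028, "ty": 0.0004, "tz": 0.0004, "ax": 0.05, "ay": -0.25, "az": 0, "grip": 1},
    {"tx": 0.0028, "ty": 0.0004, "tz": 0.0004, "ax": 0.05, "ay": -0.25, "az": 0, "grip": 1},
  ],
)

```text
clock: 14.2
tool_pos: [555.9, -148.3, 43.0]
tcp_rot: [0.03, 0.654, 0.755, 0.031]
contact_force: [-7.6, 0.6, 6.7]
finger_gap: 0.005
```

```bash
python3 st.py
```

```text
14.2 [ 555.87 -148.3    43.04] jaw 98.17 z [ 0.0858  0.0085 -0.9963] 0.00464644472308091 [-7.56  0.56  6.68]
fix [-16.48992608   0.05374043] F -7.404074748266657 1.627503167059829
```

Call:
drive_tool(
  rows=[
    {"tx": 0.0032, "ty": 0.0004, "tz": 0.001, "ax": 0.05, "ay": -0.3, "az": 0, "grip": 1},
    {"tx": 0.0032, "ty": 0.0004, "tz": 0.001, "ax": 0.05, "ay": -0.3, "az": 0, "grip": 1},
    {"tx": 0.0032, "ty": 0.0004, "tz": 0.001, "ax": 0.05, "ay": -0.3, "az": 0, "grip": 1},
  ],
)

```text
clock: 14.5
tool_pos: [555.9, -148.3, 43.3]
tcp_rot: [0.029, 0.655, 0.755, 0.03]
contact_force: [-7.4, 0.9, 0.7]
finger_gap: 0.004
```

```bash
python3 st.py
```

```text
14.5 [ 555.87 -148.31   43.28] jaw 98.11 z [ 0.0826  0.0079 -0.9966] 0.003988631535420384 [-7.43  0.89  0.71]
fix [-16.4889893    0.04038509] F -7.223277882810879 1.9351147067676617
```

Call:
drive_tool(
  rows=[
    {"tx": 0.0038, "ty": 0.0009, "tz": 0.0008, "ax": 0.1, "ay": -0.4, "az": 0, "grip": 1},
    {"tx": 0.0038, "ty": 0.0009, "tz": 0.0008, "ax": 0.1, "ay": -0.4, "az": 0, "grip": 1},
    {"tx": 0.0038, "ty": 0.0009, "tz": 0.0008, "ax": 0.1, "ay": -0.4, "az": 0, "grip": 1},
    {"tx": 0.0038, "ty": 0.0009, "tz": 0.0008, "ax": 0.1, "ay": -0.4, "az": 0, "grip": 1},
  ],
)

```text
clock: 14.9
tool_pos: [555.9, -148.2, 43.2]
tcp_rot: [0.028, 0.656, 0.754, 0.029]
contact_force: [-8.3, -1.6, 3.4]
finger_gap: 0.004
```

```bash
python3 st.py
```

```text
14.9 [ 555.91 -148.24   43.17] jaw 97.91 z [ 0.0809  0.007  -0.9967] 0.004371475418071702 [-8.28 -1.56  3.39]
fix [-16.44514929   0.10391787] F -8.418387463874222 -0.3591769353230172
```

Fx is about −8.4 N with the sideways force near zero. I'll hold near 9–10 N for about a second.

Call:
drive_tool(
  rows=[
    {"tx": 0.0041, "ty": 0.0008, "tz": 0.0008, "ax": 0.1, "ay": -0.5, "az": 0.1, "grip": 1},
    {"tx": 0.0041, "ty": 0.0008, "tz": 0.0008, "ax": 0.1, "ay": -0.5, "az": 0.1, "grip": 1},
    {"tx": 0.0041, "ty": 0.0008, "tz": 0.0008, "ax": 0.1, "ay": -0.5, "az": 0.1, "grip": 1},
    {"tx": 0.0041, "ty": 0.0008, "tz": 0.0008, "ax": 0.1, "ay": -0.5, "az": 0.1, "grip": 1},
    {"tx": 0.0041, "ty": 0.0008, "tz": 0.0008, "ax": 0.1, "ay": -0.5, "az": 0.1, "grip": 1},
  ],
)

```text
clock: 15.4
tool_pos: [555.9, -148.3, 43.1]
tcp_rot: [0.03, 0.654, 0.755, 0.03]
contact_force: [-8.9, 0.4, 4.6]
finger_gap: 0.005
```

```bash
python3 st.py
```

```text
15.4 [ 555.9  -148.25   43.12] jaw 98.21 z [ 0.0851  0.0067 -0.9963] 0.004706244098767061 [-8.92  0.35  4.61]
fix [-16.45067812   0.0937409 ] F -8.783083443887092 1.6208749181471584
```

Call:
drive_tool(
  rows=[
    {"tx": 0.0042, "ty": 0.0008, "tz": 0.0008, "ax": 0.1, "ay": -0.5, "az": 0.1, "grip": 1},
    {"tx": 0.0042, "ty": 0.0008, "tz": 0.0008, "ax": 0.1, "ay": -0.5, "az": 0.1, "grip": 1},
    {"tx": 0.0042, "ty": 0.0008, "tz": 0.0008, "ax": 0.1, "ay": -0.5, "az": 0.1, "grip": 1},
    {"tx": 0.0042, "ty": 0.0008, "tz": 0.0008, "ax": 0.1, "ay": -0.5, "az": 0.1, "grip": 1},
    {"tx": 0.0042, "ty": 0.0008, "tz": 0.0008, "ax": 0.1, "ay": -0.5, "az": 0.1, "grip": 1},
    {"tx": 0.0042, "ty": 0.0008, "tz": 0.0008, "ax": 0.1, "ay": -0.5, "az": 0.1, "grip": 1},
  ],
)

```text
clock: 16.0
tool_pos: [555.9, -148.3, 43.1]
tcp_rot: [0.032, 0.652, 0.757, 0.032]
contact_force: [-10.0, -0.5, 5.1]
finger_gap: 0.007
```

```bash
python3 st.py;python3 - <<'E'
from h import *
im=bot.read_camera("scene")[:,:,::-1]
cv2.imwrite("pics/scene6.png",cv2.resize(im[130:215,225:335],None,fx=7,fy=7,interpolation=cv2.INTER_CUBIC))
E
```

```text
16.0 [ 555.9  -148.32   43.06] jaw 98.56 z [ 0.0894  0.0061 -0.996 ] 0.00672977294406603 [-9.97 -0.51  5.08]
fix [-16.46712848   0.02883556] F -9.938991466256505 0.9178853500361392
```

View pics/scene6.png

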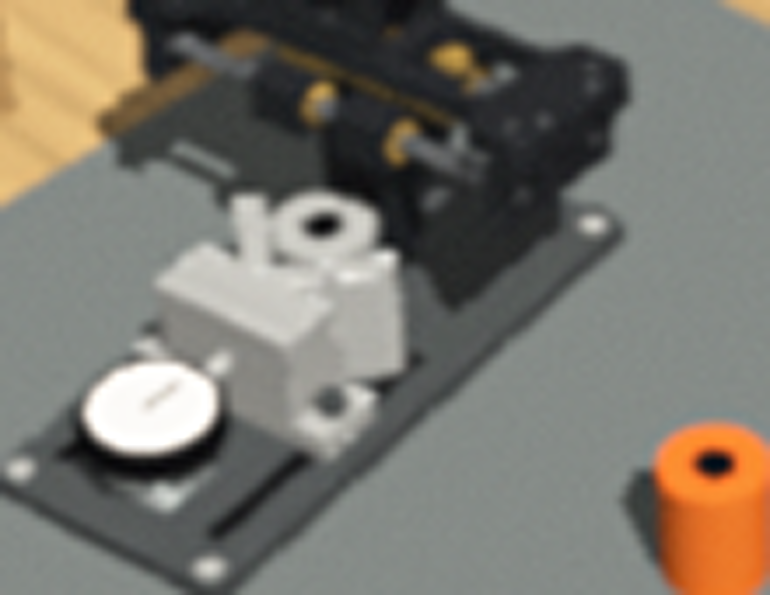

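```bash
python3 - <<'E'
from h import *
X=loc("scene",pix([[322,223]],7,225,130),60);print(X,inF([572.2,-146,.143],X),inF([573.6,-144.3,.144],X))
E
```

```text
[[ 585.96774152 -145.01766861   60.        ]] [[13.76720808 -0.9897793 ]] [[12.13674671 -2.48504685]]
```

Call:
drive_tool(
  rows=[
    {"tx": 0.0015, "ty": 0.0002, "tz": 0.0, "ax": 0, "ay": -0.1, "az": 0, "grip": 1},
    {"tx": 0.0, "ty": 0.0, "tz": 0.0, "ax": 0, "ay": 0, "az": 0, "grip": 1},
    {"tx": -0.001, "ty": -0.0001, "tz": 0.0, "ax": 0, "ay": 0, "az": 0, "grip": 1},
    {"tx": -0.004, "ty": -0.0006, "tz": 0.0, "ax": 0, "ay": 0, "az": 0, "grip": 1},
    {"tx": -0.01, "ty": -0.0014, "tz": 0.0, "ax": 0, "ay": 0, "az": 0, "grip": 1},
    {"tx": -0.025, "ty": -0.0036, "tz": 0.0, "ax": 0, "ay": 0, "az": 0, "grip": 1},
    {"tx": -0.025, "ty": -0.0036, "tz": 0.01, "ax": 0, "ay": 0, "az": 0, "grip": 1},
    {"tx": 0.0, "ty": 0.0, "tz": 0.03, "ax": 0, "ay": 0, "az": 0, "grip": 1},
  ],
)

```text
clock: 16.85
tool_pos: [494.4, -157.3, 81.8]
tcp_rot: [0.034, 0.651, 0.757, 0.035]
contact_force: [0.6, 1.0, -0.8]
finger_gap: 0.006
```

Call:
drive_tool(
  rows=[
    {"tx": -0.01, "ty": 0.03, "tz": 0.045, "ax": 0, "ay": 0, "az": 0, "grip": 1},
    {"tx": -0.01, "ty": 0.04, "tz": 0.03, "ax": 0, "ay": 0, "az": 0, "grip": 1},
    {"tx": 0.0, "ty": 0.045, "tz": 0.02, "ax": 0, "ay": 0, "az": 0, "grip": 1},
    {"tx": 0.0, "ty": 0.045, "tz": 0.02, "ax": 0, "ay": 0, "az": 0, "grip": 1},
    {"tx": 0.0, "ty": 0.045, "tz": 0.0, "ax": 0, "ay": 0, "az": 0, "grip": 1},
    {"tx": 0.0, "ty": 0.02, "tz": 0.0, "ax": 0, "ay": 0, "az": 0, "grip": 1},
    {"tx": 0.0, "ty": 0.0, "tz": 0.0, "ax": 0, "ay": 0, "az": 0, "grip": 1},
    {"tx": 0.0, "ty": 0.0, "tz": 0.0, "ax": 0, "ay": 0, "az": 0, "grip": 1},
  ],
)

```text
clock: 17.65
tool_pos: [482.8, 75.0, 205.1]
tcp_rot: [0.042, 0.653, 0.755, 0.047]
contact_force: [-0.7, 0.1, -0.3]
finger_gap: 0.003
```

```bash
python3 st.py;python3 - <<'E'
from h import *
R=lambda i,x0,x1,y0,y1,k:cv2.resize(i[y0:y1,x0:x1],None,fx=k,fy=k,interpolation=cv2.INTER_CUBIC)
im=bot.read_camera("scene")[:,:,::-1]
cv2.imwrite("pics/scene7.png",R(im,225,335,130,215,7))
im=bot.read_camera("top")[:,:,::-1]
cv2.imwrite("pics/top7f.png",im)
cv2.imwrite("pics/top7.png",R(im,340,405,145,240,6))
E
```

```text
17.65 [482.8   74.99 205.1 ] jaw 98.3 z [ 0.1255  0.0165 -0.992 ] 0.0026796814264893887 [-0.67  0.06 -0.26]
fix [-56.99319203 231.47232508] F -0.6551434333113475 0.15628047092080471
```

View pics/scene7.png

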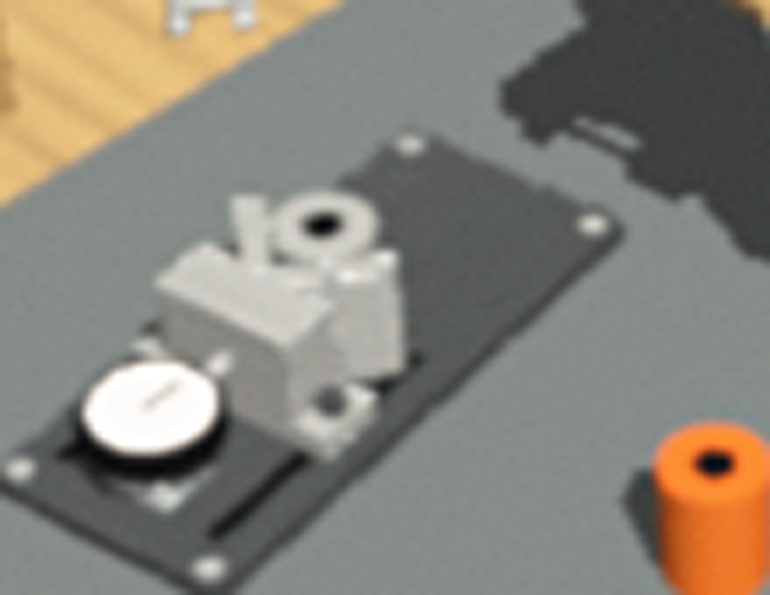

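View pics/top7.png

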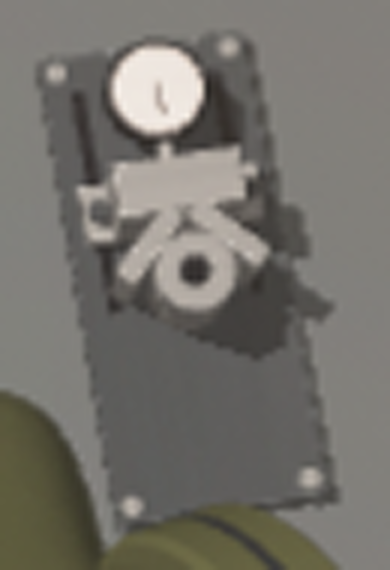

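View pics/top7f.png

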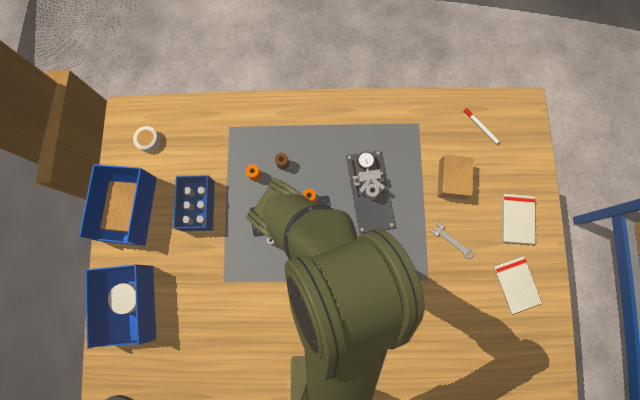

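```bash
python3 - <<'E'
from h import *
X=loc("top",pix([[194.5,269.5]],6,340,145),60);print(inF([572.2,-146,.143],X),inF([571.4,-147,.142],X))
print(bot.hand_in())
E
```

```text
[[13.64285648  0.07329216]] [[14.57624758  0.96365129]]
the job is handed in; nothing more can be done
None
```

I stood the thick steel roller on the bare front of the plate, about 43 mm short of `seat_mid`, and let go of it. I then pushed it low into the V with the closed fingers, pressed it home, backed off and handed the job in at about 17.8 s.

**Pressing:** The push was about 8.4 to 9.9 N over roughly the last 1.1 s, with 0.4 to 1.6 N sideways. That was slightly under the 10 N aimed for during most of the hold. Pushing straight into a 90° V, this works out to about 5 to 8 N on each face, assuming little friction. I had no direct face-force reading.

**Last pictures:** The roller is upright between both V arms at x about +13.7 mm. It did not shift when the fingers withdrew, and the arm stands clear.

**Where the checks disagreed:**
- **Centring:** The top camera puts the roller 0.1 mm off the centre line and the scene camera 1.0 mm off. Using either camera's own fit of the fixture, it is +1.0 mm (top) and −2.5 mm (scene). The scene figure is outside the 2 mm limit but within calibration error, and the near-zero sideways force supports it being centred.
- **Bystanders:** The bin, carton and wrench look unmoved. The slim roller was hidden by the arm in the last picture, so I could not check it, but the arm never worked near it.

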